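# Set the bench magnifier over the bead tray

### The job

Get the bench magnifier ready for inspecting the beads in the oblong tray that stands beside its arm: swing the arm round until the lens is centred over that tray (not over the round cup on the other side), and fold the raised lens down until it is level. Leave the tray where it stands.

Things in the scene. Friction and masses are not known exactly. Their poses are not given: they have to be found in the camera images.
- magnifier: bench magnifier: grey foot (116 mm) fixed to the table, upright post at the far side; origin on the table on the post axis. 120 mm up, a level arm swivels about the post, 60 deg either way of facing the robot. 135 mm from the post axis it ends in a level hinge pin, square to the arm: the lens head tilts there. Both joints are stiff, stay where left, and have no stop or click at the wanted place
- lens (a point): centre of the clear lens in its black round frame (100 mm outside, 14 mm thick), 65 mm out from the hinge pin, so 200 mm from the post axis when level. z axis: the lens's normal (up when level); x axis: from lens to hinge. Its outer end starts tilted up 30 to 57 degrees; the tilt can go on past level to 28 degrees below. Pushing the knob takes about 0.5 N to swivel, 2 to 3 N to tilt
- knob (a point): centre of the black grip ball (20 mm diameter) on a thin stem at the outer end of the lens frame: 150 mm from the hinge pin, 85 mm beyond the lens centre, in line with the arm. Its height is 120 + 150 sin(tilt) mm, its distance from the post axis 135 + 150 cos(tilt) mm. It may turn in the grip. Stem and lens run from it towards the post, so fingers close on it from both sides, square to the arm
- tray_centre (a point): centre of the loose oblong blue tray of beads (66 x 90 x 20 mm, open), 10 mm above the table, about 200 mm from the post axis (within 12 mm), to the left or right of the arm. A round white cup of beads (62 mm across, 23 mm high) stands on the other side
Mind the look-alikes: they are no part of the job. What is shaped like the part that bears tray_centre but purple is not meant.

How it is judged:
By the outcome, as a careful person would: the job done as asked, in the order asked, and still so for the second after the job is handed in, with the robot touching nothing.
It also fails if it takes over 35 s, if anything falls off the work surface, if the arm or the gripper's body presses on something with over 40 N, if the wrist force passes 120 N, or if a joint passes its speed limit or range.

### The arm

A 6-joint arm with a two-finger parallel gripper is mounted at the origin on a cart in front of the work surface, level with it; the furniture and walls round the work are solid. World frame = base frame: x ahead of the robot, y to its left, z up, the work surface at z = 0. Lengths are in m, angles in rad, forces in N, time in s.
With the tool pointing down it reaches from about 0.3 to 0.875 m from the base axis. Payload 6.4 kg.
Tool frame: the origin (TCP) lies midway between the tips of the shut fingers; the grasp point (between the pads) lies 19 mm behind it; z points along the fingers, y is the line along which they close (so a half turn about z gives the same grasp; the last joint's range is limited). The gripper opens to 85 mm and grips with 20 to 120 N. Pads are 22 mm wide; open, the fingers measure 114 mm over their backs; the gripper's body (76 mm by 85 mm) begins 54 mm behind the grasp point. The pads swing forward as they close: fully open they stand 13 mm farther back than shut.
Start: joints at [0.898, 0.181, 1.607, -0, 1.354, -0.206], TCP at [0.259, 0.514, 0.231] pointing down, gripper open.
Joint ranges: [-2.99, 2.99], [-0.89, 2.07], [0.3, 2.58], [-1.14, 4.28], [0, 2.63], [-3.12, 3.12]. Speed limits (rad/s): [2.57, 2.57, 3.01, 3.14, 3.14, 3.14].

### API

Orientations are given as a unit quaternion [w, x, y, z].
In Python, from bench import sensors, vision, ctrl gives the robot as it stands.
- The arm moves only by the tool carry_out, never from a script. Its argument "deltas" is text: rows parted by semicolons, each of 7 numbers parted by spaces: the shift along the tool's x, y, z in mm, then the turn, a rotation vector about the tool's x, y, z in rad, then the closure, from 0 (fully open) to 1 (shut). In form: tx ty tz ax ay az claw; .... A call has 1 to 12 rows; each row is the pose to reach, as a shift and turn from the pose commanded when the call began, along the tool's axes at that moment; what a row does not reach only later rows make up. A row lasts 1/8 s, in which the tool goes at most 62.5 mm and 10.7 degrees, less where a joint would pass 70% of its speed; a pose out of reach is approached as far as the arm can. A call with a gripper value outside its range is refused whole. The fingers move at their own pace and stop on an object; the grip force is fixed at half the most. Time passes only in rows, so rows that repeat a pose let the fingers close. It gives the time, the measured TCP pose, the force, the opening and the grip force at its end, in the units of the state.
- sensors.get_obs(): the state, without advancing time (a new reading comes with each control period).
- vision.camera(name): name is "scene" or "top" or "wrist"; returns the picture (384x512x3 uint8, blue, green, red); there is no depth.
- vision.camera_model(name): a dict with "K" (3x3 intrinsics, pixels), "extrinsics" (4x4, takes a point from world to camera coordinates); the wrist camera has in their place "hand_eye" (4x4, takes a point from camera to tool coordinates, whose origin is the TCP and whose axes are the flange's). Camera axes: x right, y down, z forward; pixel columns grow to the right and rows downward; lengths in m; the calibration is good to about 2 mm. A picture is of the moment at which its call begins: read the wrist's pose just before it. camera_model takes no time and is no camera call.
- ctrl.hand_in(): hands the job in; it is judged then, once.
The state is a dict: "time_s": time; "q": joint angles; "dq": joint speeds; "joint_efforts": joint torques, N m; "eef_pos": TCP position; "eef_rot": TCP orientation; "wrist_force": force on the tool from outside, world axes, zero at the start; "torque": the same for the moment, N m; "opening": opening from 0.0 (shut) to 1.0 (fully open); "grasp_force": force on a finger pad.
Only numpy, scipy, OpenCV 4.12 (cv2) and the standard library are available. Lean on these libraries where they do the work, as an engineer would, in place of code of your own. Each camera call takes 0.05 s, during which the arm holds its last target. There are 200 camera calls.

## Working session

There is one attempt and no reset: what is moved stays moved. The work goes in short steps, Python scripts to look and compute and a tool call to move; the robot and the scene stay as the last step left them, time stands still between calls to the robot, and variables do not carry over. Pictures are saved under pics/ and viewed, at most 10 in all, crops included, and the job is handed in when it is done.

Besides the shell and the picture viewer there is one more tool, called in YAML: its name, and indented under it one key for each argument. carry_out: Moves the arm, as the interface text tells. Its arguments: {"type":"object","properties":{"deltas":{"type":"string"}},"required":["deltas"]}

```bash
mkdir -p pics; cat > h.py <<'E'
import numpy as np, cv2
from bench import sensors, vision, ctrl
from scipy.spatial.transform import Rotation as R
def cam(n):
    m=vision.camera_model(n); K=np.array(m["K"])
    if n=="wrist":
        o=sensors.get_obs(); w,x,y,z=o["eef_rot"]
        T=np.eye(4);T[:3,:3]=R.from_quat([x,y,z,w]).as_matrix();T[:3,3]=o["eef_pos"]
        c2w=T@np.array(m["hand_eye"])
    else: c2w=np.linalg.inv(np.array(m["extrinsics"]))
    return K,c2w
def ray(n,u,v):
    K,c=cam(n); d=c[:3,:3]@np.linalg.solve(K,[u,v,1.]); return c[:3,3],d/np.linalg.norm(d)
def onz(n,u,v,z):
    p,d=ray(n,u,v); return p+d*(z-p[2])/d[2]
def tri(a,b):
    (p,d),(q,e)=ray(*a),ray(*b)
    s=np.linalg.lstsq(np.c_[d,-e],q-p,rcond=None)[0]; A=p+s[0]*d;B=q+s[1]*e
    return (A+B)/2,np.linalg.norm(A-B)
def proj(n,P):
    K,c=cam(n); x=K@(np.linalg.inv(c)@np.r_[P,1])[:3]; return x[:2]/x[2]
E
python3 - <<'E'
from h import *
a=vision.camera("scene");b=vision.camera("top")
cv2.imwrite("pics/s.png",a);cv2.imwrite("pics/t.png",b)
print(sensors.get_obs())
E
```

```text
{'time_s': 0.1, 'q': array([ 8.97688988e-01,  1.81508790e-01,  1.60788418e+00, -1.17282810e-05,
        1.35379014e+00, -2.06288672e-01]), 'dq': array([-0.00135992, -0.0020188 , -0.00422225, -0.00251193,  0.00070878,
        0.00104739]), 'joint_efforts': array([-3.58409770e-04, -4.45873260e+01, -3.52243853e+01, -3.26467734e-04,
        4.03497615e-03, -3.08663346e-05]), 'eef_pos': array([0.25845013, 0.51309904, 0.23046211]), 'eef_rot': array([-3.33319938e-04,  2.31294440e-01,  9.72883472e-01, -7.22021664e-04]), 'wrist_force': array([ 0.21155193, -0.01613578, -0.18099937]), 'torque': array([-0.00211419, -0.02503415,  0.00860476]), 'grasp_force': 0.0, 'opening': 0.9995236205388172}
```

View pics/s.png

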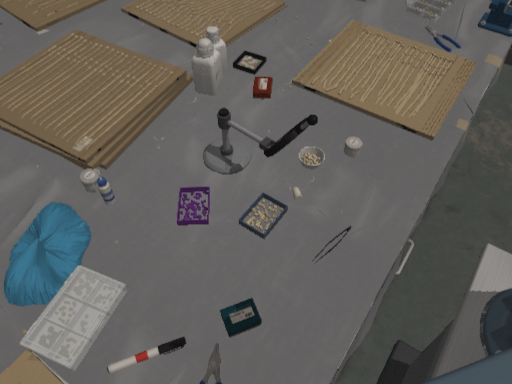

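View pics/t.png

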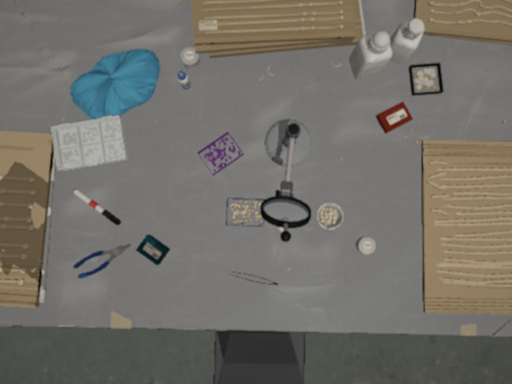

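Top view: the tray with a blue rim and beads is at (245,212), partly hidden by the lens. The cup is at (329,216), the knob at (286,236) and the post top at (292,129). Look-alikes are the purple tray (220,152), teal box (153,249), black tray (425,79) and red box (394,117). I choose (245,212), which is scene (263,215), and check it in a close crop.

```bash
python3 - <<'E'
from h import *
a=cv2.imread("pics/s.png");b=cv2.imread("pics/t.png")
c=np.hstack([cv2.resize(a[90:260,170:370],None,fx=2,fy=2,interpolation=2),cv2.resize(b[110:280,200:400],None,fx=2,fy=2,interpolation=2)])
cv2.imwrite("pics/c.png",c)
k,e=tri(("scene",312,119.5),("top",285.5,236.5)); print("knob",k,e)
print("tray s",onz("scene",263.5,215,.02),"t",onz("top",245,212,.02))
print("cup",onz("scene",311,156.5,.02),onz("top",329.5,216,.02))
print("posttop",tri(("scene",223.5,113),("top",292,129)))
print("foot",onz("top",288,143,.01),onz("scene",228,155,.01))
hsv=cv2.cvtColor(a,cv2.COLOR_BGR2HSV); print(a[190:245:5,263].tolist())
for n in("scene","top"): print(n,cam(n)[1][:3,3])
E
```

```text
knob [ 0.51842091 -0.0292998   0.2454743 ] 0.001778027163618004
tray s [0.56178251 0.05487676 0.02      ] t [0.56532347 0.04909903 0.02      ]
cup [ 0.56150129 -0.14605501  0.02      ] [ 0.56042891 -0.14848624  0.02      ]
posttop (array([ 0.73422054, -0.04728309,  0.14028587]), np.float64(0.0011364552195756604))
foot [ 0.73283295 -0.04923209  0.01      ] [ 0.7309628  -0.04835698  0.01      ]
[[102, 102, 104], [52, 43, 39], [110, 137, 153], [104, 127, 141], [93, 101, 107], [118, 145, 162], [90, 94, 97], [100, 101, 102], [101, 102, 102], [49, 42, 36], [101, 101, 101]]
scene [0.28938959 0.48352172 0.74917249]
top [0.53920379 0.02100544 0.92832906]
```

View pics/c.png

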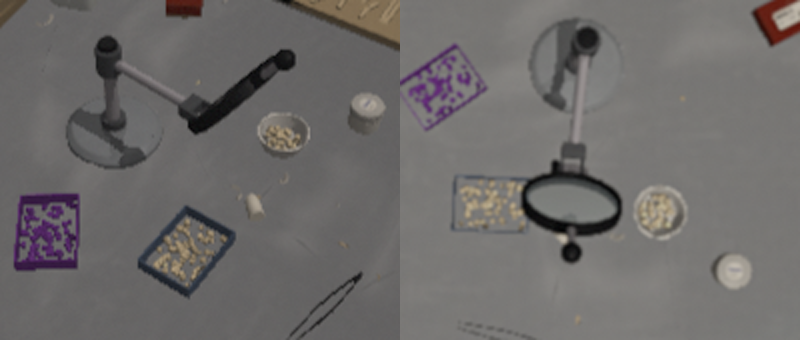

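The crop confirms that the chosen tray is dark blue, oblong and full of yellow beads; the purple one is separate. Next I refine the tray centre from its corners and work out the first move.

```bash
cat >> h.py <<'E'
def delta(P,yaw,pitch=0):
    "TCP target P, tool down, closing axis (tool y) at world angle yaw deg"
    o=sensors.get_obs(); w,x,y,z=o["eef_rot"]; r=R.from_quat([x,y,z,w])
    c,s=np.cos(np.radians(yaw)),np.sin(np.radians(yaw))
    # y=(c,s,0), z=(0,0,-1), x=y×z
    yv=np.array([c,s,0]);zv=np.array([0,0,-1.]);t=R.from_matrix(np.c_[np.cross(yv,zv),yv,zv])
    return np.round(r.inv().apply(np.array(P)-o["eef_pos"])*1000,1),np.round((r.inv()*t).as_rotvec(),3)
E
python3 - <<'E'
from h import *
a=cv2.imread("pics/s.png").astype(int)
m=((a[...,0]-a[...,2]>8)&(a.sum(2)<200)).astype(np.uint8)
w=np.zeros_like(m); w[185:245,230:298]=m[185:245,230:298]
pts=np.argwhere(w)[:,::-1].astype(np.int32); hull=cv2.convexHull(pts)
q=cv2.approxPolyDP(hull,4,True)[:,0]; print(q.tolist(), len(pts))
for u,v in q: print((u,v),onz("scene",u,v,.02).round(4),onz("scene",u,v,0).round(4))
for uv in[(226.5,198),(226.5,225)]: print("top",onz("top",*uv,.02).round(4))
k=np.array([.5184,-.0293]);
print(delta([*k,.32],84.8))
E
```

```text
[[287, 208], [264, 237], [239, 223], [262, 193]] 382
(np.int32(287), np.int32(208)) [0.5304 0.0119 0.02  ] [ 0.5371 -0.001   0.    ]
(np.int32(264), np.int32(237)) [0.5312 0.0993 0.02  ] [0.5378 0.0887 0.    ]
(np.int32(239), np.int32(223)) [0.5926 0.0999 0.02  ] [0.6009 0.0894 0.    ]
(np.int32(262), np.int32(193)) [0.5966 0.0081 0.02  ] [ 0.6051 -0.005   0.    ]
top [0.5971 0.0931 0.02  ]
top [0.5341 0.0914 0.02  ]
(array([-476.2, -367.5,  -89.1]), array([-0.001, -0.001, -0.376]))
```

carry_out:
  deltas: "-120 -92 -89 0 0 -0.1 0; -300 -230 -89 0 0 -0.2 0; -476 -367 -89 0 0 -0.376 0; -476 -367 -89 0 0 -0.376 0; -476 -367 -89 0 0 -0.376 0; -476 -367 -89 0 0 -0.376 0; -476 -367 -89 0 0 -0.376 0; -476 -367 -89 0 0 -0.376 0; -476 -367 -89 0 0 -0.376 0; -476 -367 -89 0 0 -0.376 0; -476 -367 -89 0 0 -0.376 0; -476 -367 -89 0 0 -0.376 0"

```text
time_s: 1.6
eef_pos: [0.5182, -0.0281, 0.3196]
eef_rot: [-0.001, 0.046, 0.999, 0.0]
wrist_force: [0.1, -0.0, 0.1]
opening: 0.999
grasp_force: 0.0
```

```bash
python3 - <<'E'
from h import *
o=sensors.get_obs();print(o["eef_pos"],o["time_s"])
print("pred knob",proj("wrist",[.5184,-.0293,.2455]), "post",proj("wrist",[.7325,-.0485,.14]),"tray",proj("wrist",[.5655,.048,.02]))
cv2.imwrite("pics/w1.png",vision.camera("wrist"))
E
```

```text
[ 0.51817395 -0.02814453  0.3196328 ] 1.6
pred knob [253.04809343 200.05981911] post [253.70303426 324.79111734] tray [306.51833942 173.87011387]
```

View pics/w1.png

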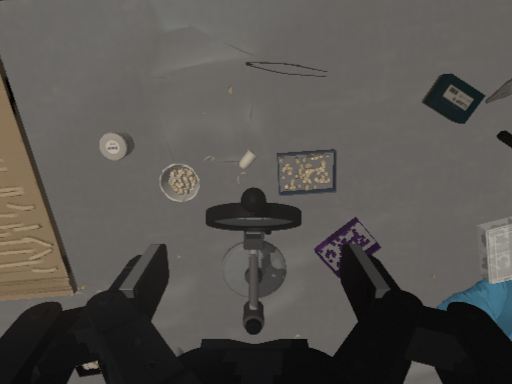

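The wrist view agrees: knob at (254,200), post at (254,325), tray at (307,172), all within 2 px of the predictions. Now I lower the tool and grip.

carry_out:
  deltas: "0 -1 45 0 0 0 0; 0 -1 80 0 0 0 0; 0 -1 94 0 0 0 0; 0 -1 94 0 0 0 0; 0 -1 94 0 0 0 0.5; 0 -1 94 0 0 0 1; 0 -1 94 0 0 0 1; 0 -1 94 0 0 0 1; 0 -1 94 0 0 0 1; 0 -1 94 0 0 0 1"

```text
time_s: 2.9
eef_pos: [0.5188, -0.0296, 0.2269]
eef_rot: [0.0, 0.045, 0.999, -0.0]
wrist_force: [-2.3, 0.0, 5.6]
opening: 0.195
grasp_force: 58.4
```

```bash
python3 - <<'E'
from h import *
o=sensors.get_obs();print(o["eef_pos"],o["opening"],o["wrist_force"])
post=np.array([.7325,-.0485])
k=np.array(o["eef_pos"]); g=k[:2]-post; print("dist",np.linalg.norm(g),"ang",np.degrees(np.arctan2(g[1],-g[0])))
r=np.linalg.norm(g)
a0=np.degrees(np.arctan2(g[1],-g[0])); 
for i in range(1,9):
    a=a0+(30-a0)*i/8; t=np.radians(a)
    print(round(a,1),*delta([post[0]-r*np.cos(t),post[1]+r*np.sin(t),k[2]],90-a))
E
```

```text
[ 0.51876094 -0.02958446  0.22692734] 0.19522430120598222 [-2.33917161  0.04972325  5.5771845 ]
dist 0.21457442684672864 ang 5.057401986329066
8.2 [-0.3 11.7 -0. ] [-0.     0.001  0.052]
11.3 [-1.2 23.3 -0. ] [-0.     0.001  0.106]
14.4 [-2.8 34.9 -0. ] [-0.     0.001  0.161]
17.5 [-4.9 46.4 -0. ] [-0.     0.001  0.215]
20.6 [-7.7 57.7 -0. ] [-0.     0.001  0.269]
23.8 [-11.2  68.8  -0. ] [-0.     0.001  0.324]
26.9 [-15.2  79.8  -0. ] [-0.     0.001  0.378]
30.0 [-19.8  90.5  -0. ] [-0.     0.001  0.433]
```

carry_out:
  deltas: "-0.3 11.7 0 0 0 0.052 1; -1.2 23.3 0 0 0 0.106 1; -2.8 34.9 0 0 0 0.161 1; -4.9 46.4 0 0 0 0.215 1; -7.7 57.7 0 0 0 0.269 1; -11.2 68.8 0 0 0 0.324 1; -15.2 79.8 0 0 0 0.378 1; -19.8 90.5 0 0 0 0.433 1; -19.8 90.5 0 0 0 0.433 1; -19.8 90.5 0 0 0 0.433 1"

```text
time_s: 4.15
eef_pos: [0.5467, 0.0592, 0.2268]
eef_rot: [0.0, 0.258, 0.966, 0.0]
wrist_force: [-1.8, 2.0, 5.0]
opening: 0.195
grasp_force: 58.7
```

```bash
python3 - <<'E'
from h import *
o=sensors.get_obs();k=o["eef_pos"];print(k,o["opening"],o["wrist_force"])
cv2.imwrite("pics/w2.png",vision.camera("wrist"));cv2.imwrite("pics/s2.png",vision.camera("scene"));cv2.imwrite("pics/t2.png",vision.camera("top"))
a=cv2.imread("pics/s2.png")[60:260,170:400];b=cv2.imread("pics/t2.png")[100:300,180:380]
cv2.imwrite("pics/c2.png",np.hstack([cv2.resize(a,(400,348)),cv2.resize(b,(348,348))]))
post=np.array([.7325,-.0485]); off=.0185
t0=56.8
for i in range(1,9):
    t=np.radians(t0*(1-i/8)); r=.135+.15*np.cos(t); z=.12+.15*np.sin(t)-off
    A=np.radians(30); print(round(np.degrees(t),1),*delta([post[0]-r*np.cos(A),post[1]+r*np.sin(A),z],60))
E
```

```text
[0.54669368 0.05916939 0.22680524] 0.1953946011060513 [-1.81311458  2.0242681   5.0461421 ]
49.7 [17.3 -0.2 10.9] [0.001 0.    0.001]
42.6 [30.7 -0.2 23.8] [0.001 0.    0.001]
35.5 [42.4 -0.2 38.2] [0.001 0.    0.001]
28.4 [52.2 -0.2 54. ] [0.001 0.    0.001]
21.3 [60.  -0.2 70.8] [0.001 0.    0.001]
14.2 [65.7 -0.2 88.5] [0.001 0.    0.001]
7.1 [ 69.2  -0.2 106.8] [0.001 0.    0.001]
0.0 [ 70.3  -0.2 125.3] [0.001 0.    0.001]
```

View pics/c2.png

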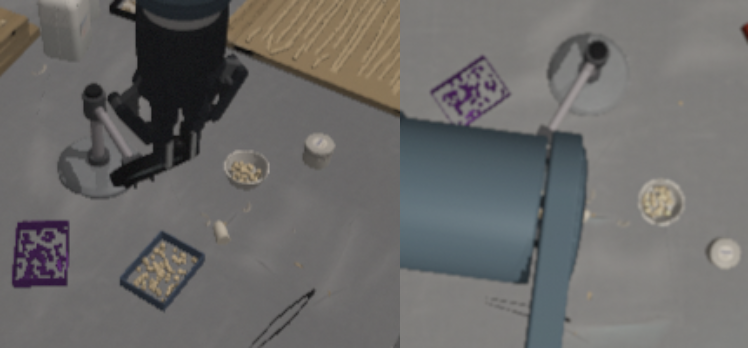

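The arm has swung towards the tray and the grip holds. Next I fold part way and check the forces.

carry_out:
  deltas: "9 0 5 0 0 0 1; 17.3 0 10.9 0 0 0 1; 24 0 17 0 0 0 1; 30.7 0 23.8 0 0 0 1; 36.6 0 31 0 0 0 1; 42.4 0 38.2 0 0 0 1; 47.5 0 46 0 0 0 1; 52.2 0 54 0 0 0 1; 60 0 70.8 0 0 0 1; 65.7 0 88.5 0 0 0 1; 65.7 0 88.5 0 0 0 1"

```text
time_s: 5.68
eef_pos: [0.4873, 0.0926, 0.1358]
eef_rot: [-0.003, 0.259, 0.966, -0.0]
wrist_force: [-3.6, 2.7, 0.3]
opening: 0.195
grasp_force: 63.6
```

```bash
python3 - <<'E'
from h import *
o=sensors.get_obs();k=o["eef_pos"];print(k,o["opening"],o["wrist_force"])
post=np.array([.7325,-.0485]); off=.0185;A=np.radians(30)
for d in (7,0): 
    t=np.radians(d); r=.135+.15*np.cos(t); z=.12+.15*np.sin(t)-off
    print(d,*delta([post[0]-r*np.cos(A),post[1]+r*np.sin(A),z],60))
E
```

```text
[0.48725251 0.09262271 0.13575296] 0.19455140929146525 [-3.6431633   2.67900263  0.32010327]
7 [ 0.9  0.4 16. ] [-0.002 -0.005  0.001]
0 [ 1.9  0.5 34.3] [-0.002 -0.005  0.001]
```

carry_out:
  deltas: "0 0 8 0 0 0 1; 0.5 0 16 0 0 0 1; 1 0 25 0 0 0 1; 1 0 34 0 0 0 1; 1 0 34 0 0 0 1; 1 0 34 0 0 0 1"

```text
time_s: 6.42
eef_pos: [0.4866, 0.0925, 0.1025]
eef_rot: [-0.003, 0.259, 0.966, -0.0]
wrist_force: [-5.9, 1.9, -1.3]
opening: 0.195
grasp_force: 65.4
```

```bash
python3 - <<'E'
from h import *
o=sensors.get_obs();print(o["eef_pos"],o["opening"],o["wrist_force"])
cv2.imwrite("pics/w3.png",vision.camera("wrist"))
print("pred lens",proj("wrist",[.7325-.2*.866,-.0485+.1,.12]),"knob",proj("wrist",[.7325-.285*.866,-.0485+.1425,.12]),"tray",proj("wrist",[.5655,.048,.02]))
E
```

```text
[0.48658144 0.09247907 0.10250933] 0.19450882373989445 [-5.87631024  1.89110192 -1.28598549]
pred lens [256.22886817 394.39400397] knob [256.49138079 261.91486441] tray [255.76211443 292.25471454]
```

View pics/w3.png

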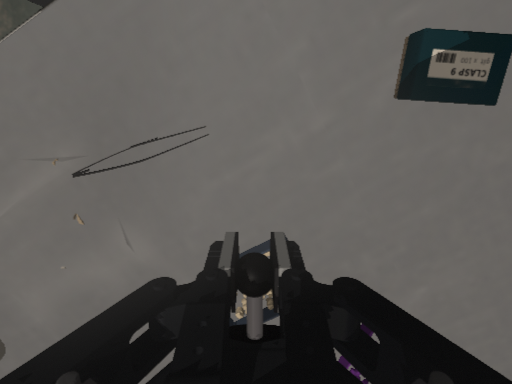

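The wrist view shows the knob held between the pads at (256,274), with the tray visible behind and below. I release, retreat and measure.

carry_out:
  deltas: "0 0 0 0 0 0 0.4; 0 0 0 0 0 0 0; 0 0 0 0 0 0 0; 0 0 0 0 0 0 0; 0 0 -40 0 0 0 0; 0 0 -100 0 0 0 0; 40 0 -140 0 0 0 0; 100 0 -170 0 0 0 0; 150 0 -170 0 0 0 0; 150 0 -170 0 0 0 0; 150 0 -170 0 0 0 0"

```text
time_s: 7.85
eef_pos: [0.3592, 0.1673, 0.2741]
eef_rot: [0.001, 0.259, 0.966, 0.0]
wrist_force: [-0.0, 0.3, -0.2]
opening: 1.0
grasp_force: 0.0
```

```bash
python3 - <<'E'
from h import *
o=sensors.get_obs();print(o["eef_pos"],o["opening"])
L=[.7325-.2*.866,-.0485+.1,.12]; Kn=[.7325-.285*.866,-.0485+.1425,.12]
for n in("scene","top","wrist"):
    cv2.imwrite(f"pics/{n}4.png",vision.camera(n)); print(n,proj(n,L),proj(n,Kn))
def cr(n,c,h=65):
    x,y=map(int,c); im=cv2.imread(f"pics/{n}4.png"); x=min(max(x,h),512-h);y=min(max(y,h),384-h);print(n,"crop origin",x-h,y-h,"scale",390/2/h)
    return cv2.resize(im[y-h:y+h,x-h:x+h],(390,390),interpolation=2)
cv2.imwrite("pics/c4.png",np.hstack([cr("scene",proj("scene",L)),cr("top",proj("top",L))]))
E
```

```text
[0.35919694 0.16726897 0.27409667] 0.9998345623507215
scene [266.2232734 184.4243299] [287.49046423 217.45947628]
top [242.31520518 213.45705396] [220.78347673 248.71506368]
wrist [254.68793523 349.61997831] [254.65539847 292.77335206]
scene crop origin 201 119 scale 3.0
top crop origin 177 148 scale 3.0
```

View pics/c4.png

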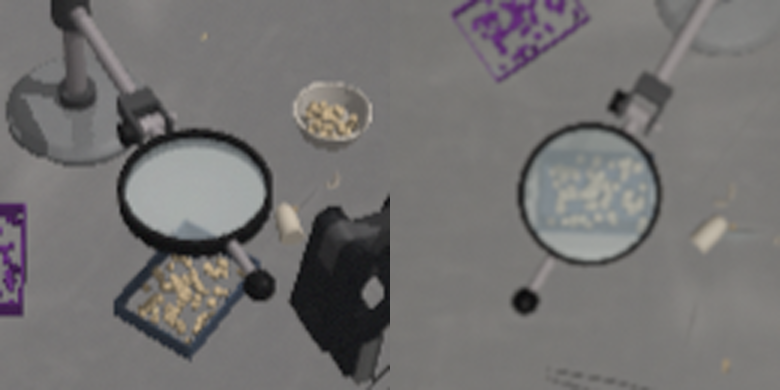

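```bash
python3 - <<'E'
from h import *
post=np.array([.7325,-.0485])
def dark(n,x0,y0,x1,y1):
    g=cv2.cvtColor(cv2.imread(f"pics/{n}4.png"),cv2.COLOR_BGR2GRAY); m=np.zeros_like(g); m[y0:y1,x0:x1]=(g[y0:y1,x0:x1]<50)*255; return m
def big(m):
    return max(cv2.findContours(m,cv2.RETR_EXTERNAL,cv2.CHAIN_APPROX_NONE)[0],key=cv2.contourArea)
k={}
for n,box in(("scene",(280,205,296,224)),("top",(212,238,232,258))):
    k[n],r=cv2.minEnclosingCircle(big(dark(n,*box))); print(n,k[n],r)
kn,e=tri(("scene",*k["scene"]),("top",*k["top"])); print("knob",kn,e)
c=kn[:2]-post; print("r",np.linalg.norm(c),"ang",np.degrees(np.arctan2(c[1],-c[0])),"tilt",np.degrees(np.arcsin((kn[2]-.12)/.15)))
l={}
for n,box in(("scene",(238,160,294,204)),("top",(218,187,262,238))):
    el=cv2.fitEllipse(cv2.convexHull(big(dark(n,*box)))); l[n]=el[0]; print(n,el)
le,e=tri(("scene",*l["scene"]),("top",*l["top"])); print("lens",le,e)
c=le[:2]-post; print("r",np.linalg.norm(c),"ang",np.degrees(np.arctan2(c[1],-c[0])),"tilt from lens-knob",np.degrees(np.arctan2(kn[2]-le[2],np.linalg.norm(kn[:2]-le[:2]))), np.linalg.norm(kn-le))
# tray from new scene view: near corners
for uv in ((239,220),(264,238)): print(onz("scene",*uv,0))
# wrist view of knob with knob distance
m=dark("wrist",225,265,285,320); print(cv2.minEnclosingCircle(big(m)), proj("wrist",kn),proj("wrist",le))
E
```

```text
scene (286.7545471191406, 213.57272338867188) 4.964249134063721
top (221.5, 247.6999969482422) 3.733731985092163
knob [0.4885552  0.09206506 0.12754257] 0.0006260851375215342
r 0.2815450259116007 ang 29.951262731306763 tilt 2.8822646915174506
scene ((263.0389709472656, 180.79302978515625), (44.68976593017578, 57.58895492553711), 115.5124282836914)
top ((296.92608642578125, 86.43972778320312), (94.39147186279297, 226.93206787109375), 0.0)
lens [ 0.77354656 -0.08635315 -0.05689293] 0.23218816234733763
r 0.05583619655767814 ang -137.3177421913122 tilt from lens-knob 28.746247499660903 0.38349652688883995
[ 6.05375232e-01  8.31435087e-02 -1.11022302e-16]
[0.53651741 0.09074647 0.        ]
((253.7894744873047, 298.0789489746094), 8.547060012817383) [254.45331187 299.48661331] [248.77149431 375.65183582]
```

View pics/wrist4.png

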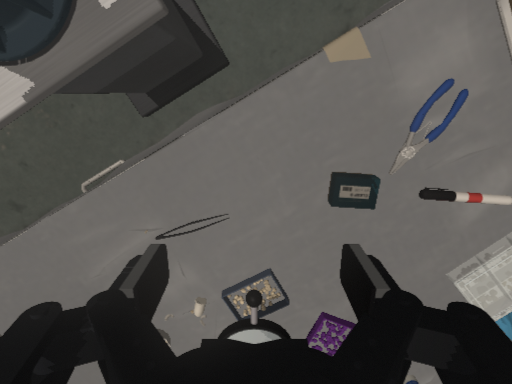

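The tilt still reads about 3° up and the swing is right (29.95°). I check the lens centre, then push the knob top down to z = 0.130 with shut fingertips, where contact gives its true height.

```bash
python3 - <<'E'
from h import *
post=np.array([.7325,-.0485]); l={}
for n,box,th in(("scene",(236,158,296,205),55),("top",(216,185,266,240),60)):
    g=cv2.cvtColor(cv2.imread(f"pics/{n}4.png"),cv2.COLOR_BGR2GRAY); x0,y0,x1,y1=box
    m=(g[y0:y1,x0:x1]<th).astype(np.uint8)
    c=max(cv2.findContours(m,cv2.RETR_EXTERNAL,cv2.CHAIN_APPROX_NONE)[0],key=lambda c:np.prod(cv2.boundingRect(c)[2:]))
    if n=="top": c=c[c[:,0,1]<50]
    el=cv2.fitEllipse(cv2.convexHull(c)); l[n]=np.array(el[0])+[x0,y0]; print(n,l[n],el)
le,e=tri(("scene",*l["scene"]),("top",*l["top"])); c=le[:2]-post
print("lens",le,e,np.linalg.norm(c),np.degrees(np.arctan2(c[1],-c[0])))
print(delta([.488,.092,.16],60))
E
```

```text
scene [262.89083099 180.68497086] ((26.890830993652344, 22.68497085571289), (46.110939025878906, 58.25941467285156), 122.10216522216797)
top [242.68263626 211.19708443] ((26.682636260986328, 26.197084426879883), (44.17872619628906, 46.668846130371094), 59.314510345458984)
lens [0.5651874  0.05139555 0.12690061] 0.0032032546736974464 0.19486566027553326 30.839708390155145
(array([-148.7,   -0.3,  113.5]), array([-0.   , -0.   , -0.001]))
```

carry_out:
  deltas: "-50 0 0 0 0 0 1; -100 0 0 0 0 0 1; -149 0 20 0 0 0 1; -149 0 70 0 0 0 1; -149 0 113 0 0 0 1; -149 0 125 0 0 0 1; -149 0 130 0 0 0 1; -149 0 133 0 0 0 1; -149 0 133 0 0 0 1; -149 0 133 0 0 0 1"

```text
time_s: 9.25
eef_pos: [0.4885, 0.0928, 0.1418]
eef_rot: [0.001, 0.259, 0.966, 0.0]
wrist_force: [0.6, -0.7, -0.1]
opening: -0.002
grasp_force: 0.0
```

carry_out:
  deltas: "0 0 3 0 0 0 1; 0 0 3 0 0 0 1; 0 0 3 0 0 0 1"

```text
time_s: 9.62
eef_pos: [0.4878, 0.0928, 0.1377]
eef_rot: [-0.0, 0.259, 0.966, -0.0]
wrist_force: [0.2, 1.0, -0.8]
opening: 0.002
grasp_force: 0.0
```

carry_out:
  deltas: "0 0 2 0 0 0 1; 0 0 2 0 0 0 1; 0 0 2 0 0 0 1"

```text
time_s: 10.0
eef_pos: [0.4879, 0.0928, 0.1358]
eef_rot: [-0.0, 0.259, 0.966, -0.0]
wrist_force: [-0.5, 0.5, 0.0]
opening: 0.001
grasp_force: 0.1
```

carry_out:
  deltas: "0 0 2 0 0 0 1; 0 0 2 0 0 0 1; 0 0 2 0 0 0 1"

```text
time_s: 10.38
eef_pos: [0.4878, 0.0927, 0.1337]
eef_rot: [-0.0, 0.259, 0.966, -0.0]
wrist_force: [-1.2, 0.2, 0.2]
opening: 0.002
grasp_force: 0.1
```

carry_out:
  deltas: "0 0 2 0 0 0 1; 0 0 2 0 0 0 1; 0 0 2 0 0 0 1"

```text
time_s: 10.75
eef_pos: [0.4879, 0.0927, 0.1317]
eef_rot: [-0.0, 0.259, 0.966, -0.0]
wrist_force: [0.3, -1.6, -0.2]
opening: -0.001
grasp_force: 0.0
```

carry_out:
  deltas: "0 0 1.5 0 0 0 1; 0 0 1.5 0 0 0 1; 0 0 1.5 0 0 0 1"

```text
time_s: 11.12
eef_pos: [0.4879, 0.0928, 0.1302]
eef_rot: [-0.0, 0.259, 0.966, -0.0]
wrist_force: [-1.0, -0.1, 1.7]
opening: 0.001
grasp_force: 0.2
```

```bash
python3 - <<'E'
from h import *
o=sensors.get_obs();print(o["eef_pos"],o["wrist_force"])
im=vision.camera("scene");cv2.imwrite("pics/s5.png",im)
print(proj("scene",o["eef_pos"]),proj("scene",[.4857,.094,.12]))
w=vision.camera("wrist");cv2.imwrite("pics/w5.png",w)
print("tip in wrist",proj("wrist",o["eef_pos"]))
cv2.imwrite("pics/c5.png",np.hstack([cv2.resize(im[150:250,230:330],(400,400),interpolation=2),cv2.resize(w[184:384,156:356],(400,400),interpolation=2)]))
E
```

```text
[0.48787809 0.09275528 0.13023043] [-0.97591291 -0.12137705  1.67703489]
[287.13534547 213.15647667] [287.48571975 217.45690745]
tip in wrist [254.75847174 246.91882781]
```

View pics/c5.png

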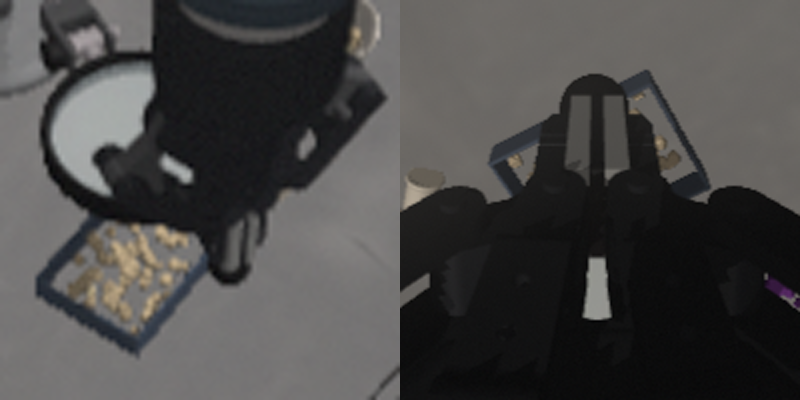

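The fingertips sit right on the knob, which is now about 2 px lower in the scene view. I retreat and measure again.

carry_out:
  deltas: "0 0 -10 0 0 0 1; 0 0 -60 0 0 0 1; 0 0 -110 0 0 0 1; 50 0 -145 0 0 0 1; 100 0 -145 0 0 0 0.5; 150 0 -145 0 0 0 0; 150 0 -145 0 0 0 0; 150 0 -145 0 0 0 0"

```text
time_s: 12.22
eef_pos: [0.3586, 0.1677, 0.2761]
eef_rot: [0.001, 0.259, 0.966, 0.0]
wrist_force: [-0.4, 0.1, 0.1]
opening: 0.845
grasp_force: 0.0
```

```bash
python3 - <<'E'
from h import *
post=np.array([.7325,-.0485])
for n in("scene","top"): cv2.imwrite(f"pics/{n}6.png",vision.camera(n))
for s in "46":
    k={};l={}
    for n,b,lb,th in(("scene",(280,205,296,226),(236,158,296,208),55),("top",(212,238,232,258),(216,185,266,240),60)):
        g=cv2.cvtColor(cv2.imread(f"pics/{n}{s}.png"),cv2.COLOR_BGR2GRAY)
        def cn(b,t):
            c=cv2.findContours((g[b[1]:b[3],b[0]:b[2]]<t).astype(np.uint8),cv2.RETR_EXTERNAL,cv2.CHAIN_APPROX_NONE)[0]
            return max(c,key=lambda c:np.prod(cv2.boundingRect(c)[2:]))
        c,r=cv2.minEnclosingCircle(cn(b,50)); k[n]=np.add(c,b[:2])
        c=cn(lb,th); c=c[c[:,0,1]<50] if n=="top" else c
        e=cv2.fitEllipse(cv2.convexHull(c)); l[n]=np.add(e[0],lb[:2]); print(n,k[n],r,l[n],np.round(e[1],1))
    K,e1=tri(("scene",*k["scene"]),("top",*k["top"]));L,e2=tri(("scene",*l["scene"]),("top",*l["top"]))
    d=K-L;print("knob",K.round(4),e1,"lens",L.round(4),e2,"tilt",np.degrees(np.arctan2(d[2],np.hypot(*d[:2]))))
    c=K[:2]-post;print("ang",np.degrees(np.arctan2(c[1],-c[0])))
E
```

```text
scene [286.75454569 213.5727272 ] 4.964252471923828 [262.90050125 182.06877899] [49.8 58.1]
top [221.5        247.69999981] 3.7337307929992676 [242.68263626 211.19708443] [44.2 46.7]
knob [0.4886 0.0921 0.1275] 0.0006260923907944546 lens [0.5652 0.0515 0.1228] 0.002950544489812529 tilt 3.104279539250671
ang 29.95126280520925
scene [286.54651165 215.89534855] 4.92586088180542 [262.58433151 182.05100632] [49.3 57.7]
top [221.80000019 247.80000019] 3.883397102355957 [242.85378075 211.89950752] [45.3 46.7]
knob [0.4882 0.0922 0.1207] 0.0011620861196495619 lens [0.5646 0.0516 0.1233] 0.005001857329540233 tilt -1.7110718099651734
ang 29.931136635895687
```

```bash
python3 -c "
from h import *
print(ctrl.hand_in())"
```

```text
the job is handed in; nothing more can be done
None
```

I handed the job in at about 12 s of robot time. By the cameras, the lens is about 4 mm from the tray's centre, and the knob height puts it about 0.3° from level (around 1° uncertain). Nothing touched the tray, and the result of the judging was not shown.

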